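# Slide the sample rack into the corner of the colour chart

### The arm

A 7-joint arm with a two-finger parallel gripper is mounted at the origin on the work surface. World frame = base frame: x ahead of the robot, y to its left, z up, the work surface at z = 0. Lengths are in m, angles in rad, forces in N, time in s.
With the tool pointing down it reaches from about 0.4 to 0.9 m from the base axis. Payload 5.6 kg.
Tool frame: the origin (TCP) lies midway between the tips of the shut fingers; the grasp point (between the pads) lies 19 mm behind it; y points along the fingers, z is the direction in which the jaws open and shut, and the axes are right-handed (so a half turn about y gives the same grasp; the last joint's range is limited). The gripper opens to 92 mm and grips with 3 to 60 N. Pads are 20 mm wide; open, the fingers measure 128 mm over their backs; the gripper's body (75 mm by 189 mm) begins 69 mm behind the grasp point.
Start: joints at [1.278, 0.468, -0.012, 1.603, 0.006, 1.071, -0.056], TCP at [0.161, -0.63, 0.194] pointing down, gripper open.
Joint ranges: [-2.53, 2.53], [-0.31, 2.02], [-1.57, 1.55], [0.28, 2.44], [-1.29, 4.43], [0.15, 1.84], [-2.92, 2.92]. Speed limits (rad/s): [2.57, 2.57, 3.14, 3.14, 3.14, 3.14, 3.14].

### API

Orientations are given as a 3x3 rotation matrix whose columns are the frame's x, y, z axes.
In Python, from station import env, effector, solver, viewer, workorder, search_frame, tip_of gives the robot as it stands. Calls block until the motion is done:
- env.reach(position, orientation): joint-space move of the TCP to a pose.
- env.movel(position, frame=None, rate=0.15): straight line of the TCP; frame=None keeps the orientation; rate is the mean speed in m/s.
- env.goto_joints(angles): joint-space move.
- effector.release() and effector.grasp(squeeze=None): open the fingers fully, or close them until they stop; squeeze is the grip in N (None keeps the last).
- env.pause(seconds).
- solver.inverse_kinematics(position, orientation): joint angles nearest the present ones, or None.
- env.sense(): the state.
- viewer.read_camera(name): name is "side" or "top" or "wrist"; returns (picture, depth): 420x560x3 uint8, red, green, blue; 420x560 float32, m along the optical axis (not along the pixel's ray), 0 where there is no reading.
- viewer.camera_info(name): a dict with "intrinsics" (3x3 intrinsics, pixels), "eye" and "rotation" of the camera in the world; the wrist camera has in their place "T_tool_cam" (4x4, takes a point from camera to tool coordinates, whose origin is the TCP and whose axes are the tool frame's). Camera axes: x right, y up, looking along -z (the intrinsics and any distortion apply to the point x, -y, -z); pixel columns grow to the right and rows downward; lengths in m; the calibration is good to about 2 mm. A picture is of the moment at which its call begins: read the wrist's pose just before it. camera_info takes no time and is no camera call.
A pose or a line that the arm cannot do raises env.PlanningError and nothing moves.
- workorder.finish_job(): hands the job in, once; it reports no verdict.
Trained networks look in the newest picture that a camera, given by its name, has taken for a name from the list of things; names that differ only in an ending like _2 or _b are one class to them, and where a whole thing is asked for, a point or a joint stands for the part that bears it (a point fixed in the world has none). Each returns a list of dicts, best first, with "score" (0 to 1); they miss things now and then, are a little off and sometimes report something else, mostly with a low value. They report only what shows in the picture. A call takes as long as a camera call. They do not tell look-alikes from the thing itself.
- search_frame(camera, name): "at" ([x, y, z] in m, in world coordinates, good to about 4 mm: the middle of the surface that is visible of it).
- tip_of(camera, name): "at" ([x, y, z] in m, in world coordinates, good to about 4 mm: a listed point, or the origin of a listed thing).
The state is a dict: "t": time; "joint_positions": joint angles; "joint_velocities": joint speeds; "tau": joint torques, N m; "ee_pos": TCP position; "tcp_rot": TCP orientation; "wrist_force": force on the tool from outside, world axes, zero at the start; "moment": the same for the moment, N m; "gripper_width": finger opening in m.
Only numpy, scipy, OpenCV 4.12 (cv2) and the standard library are available. Lean on these libraries where they do the work, as an engineer would, in place of code of your own. Each camera call takes 0.05 s, during which the arm holds its last target.

### The job

Push the blue rack of sample vials along the bench until it sits square in the corner of the colour chart: the long side that faces the chart flat against its grey ledge, and the end nearer the end stop up against that stop, so that each vial faces its own purple patch. Only push it with the fingers; do not lift or tip it. Leave the two loose vials, the beaker and the wash bottle standing where they are.

Things in the scene. Friction and masses are not known exactly. Their poses are not given: they have to be found in the camera images.
- rack: loose blue block with five white-capped vials clamped in a row on it (one rigid piece, 0.25 to 0.5 kg, slides under 1 to 4 N): 50 mm deep (x), 150 mm long (y), 32 mm high, 66 mm to the caps. Origin: centre of its underside. Its +x points to its far long side, which goes against the ledge, its +y to its left end (darkest vial), which goes against the end stop
- rack_corner (a point): the far left bottom corner of the rack block: 25 mm along its +x and 75 mm along its +y from its origin. It must come to chart_corner
- chart: colour chart fixed to the bench. Origin: on the bench, middle of the near face of its grey ledge. +y runs left along the ledge (y -95 to 95 mm, x 0 to 12 mm, 14 mm high); +x points away from the rack. End stop, 14 mm high: x -55 to 0, y 83 to 95 mm. Beyond the ledge a white plate 4 mm thick (to x 82 mm) with five purple patches, darkest at the left, 25 mm apart, middle one at y 8 mm
- chart_corner (a point): inner corner on the bench where the ledge's near face meets the end stop's right face: 83 mm along the chart's +y from its origin. With the rack home, its axes are parallel to the chart's and its origin is 25 mm towards chart -x and 75 mm towards chart -y of this point
- vial_amber: loose amber vial with white cap, 26 mm in diameter, 52 mm high, standing. Origin: centre of its underside. Leave it alone
- vial_clear: loose clear vial with white cap, 26 mm in diameter, 52 mm high, standing. Origin: centre of its underside. Leave it alone
- beaker: clear plastic beaker, 84 mm across, 85 mm high, standing. Origin: centre of its underside. Leave it alone
- wash_bottle: white plastic wash bottle, 60 mm in diameter, 150 mm high, standing. Origin: centre of its underside. Leave it alone
There are look-alikes about, which are no part of the job. What is meant by the rack is not green, and is the larger of those in its own colour.

How it is judged:
At the end, for the whole second after the job is handed in: The rack stands flat and still on the bench, its far left corner within 5 mm of the chart's inner corner and its long side within 0.04 rad of parallel to the ledge; the two loose vials, the beaker and the wash bottle are upright (within 0.15 rad) and within 15 mm of where they began (horizontal distance between rack_corner and chart_corner below 0.005 m and angle between the y axis of rack and the y axis of chart, either way round below 0.04 rad and height (world z) of rack below 0.003 m and angle between rack's own z axis and vertical below 0.03 rad and linear speed of rack below 0.01 m/s and distance of each of vial_amber, vial_clear, beaker, wash_bottle from where it was at the start of the episode below 0.015 m and angle between each of vial_amber, vial_clear, beaker, wash_bottle's own z axis and vertical below 0.15 rad); the robot touches nothing.
It fails at once if the rack is lifted (underside centre more than 6 mm above the bench) (height (world z) of rack above 0.006 m).
It fails at once if the rack is tipped (more than 0.12 rad) (angle between rack's own z axis and vertical above 0.12 rad).
It fails at once if a loose vial is shifted more than 15 mm or tipped more than 0.15 rad (distance of any of vial_amber, vial_clear from where it was at the start of the episode above 0.015 m or angle between any of vial_amber, vial_clear's own z axis and vertical above 0.15 rad).
It fails at once if the beaker or the wash bottle is shifted more than 15 mm or tipped more than 0.15 rad (distance of any of beaker, wash_bottle from where it was at the start of the episode above 0.015 m or angle between any of beaker, wash_bottle's own z axis and vertical above 0.15 rad).
It also fails if it takes over 48 s, if anything falls off the work surface, if the arm or the gripper's body presses on something with over 40 N, if the wrist force passes 120 N, or if a joint passes its speed limit or range.

## Working session

There is one attempt and no reset: what is moved stays moved. The work goes in short steps, each a Python script; the robot and the scene stay as the last script left them, time stands still between calls to the robot, and variables do not carry over. Pictures are saved under pics/ and viewed, and the job is handed in when it is done.

```bash
mkdir -p pics; ls; cat > h.py <<'E'
from station import env, effector, solver, viewer, workorder, search_frame, tip_of
import numpy as np, cv2
def snap(c,fn):
    s=env.sense(); p,d=viewer.read_camera(c); cv2.imwrite('pics/'+fn,p[:,:,::-1]); return p,d,s
def cam(c,s=None):
    i=viewer.camera_info(c); K=np.array(i['intrinsics'])
    if 'T_tool_cam' in i:
        T=np.array(i['T_tool_cam']); R0=np.array(s['tcp_rot']); R=R0@T[:3,:3]; e=R0@T[:3,3]+np.array(s['ee_pos'])
    else: R=np.array(i['rotation']); e=np.array(i['eye'])
    return K,R,e,i
def pix2z(c,u,v,z,s=None):
    K,R,e,i=cam(c,s); r=R@np.array([(u-K[0,2])/K[0,0],-(v-K[1,2])/K[1,1],-1.]); return e+r*(z-e[2])/r[2]
def cloud(c,d,s=None):
    K,R,e,i=cam(c,s); v,u=np.mgrid[:d.shape[0],:d.shape[1]]
    P=np.stack([(u-K[0,2])/K[0,0]*d,-(v-K[1,2])/K[1,1]*d,-d],-1); return P@R.T+e
E
python3 - <<'E'
from h import *
for c in ('top','side','wrist'):
    p,d,s=snap(c,c+'0.png')
    print(c,{k:np.round(v,3).tolist() if not isinstance(v,str) else v for k,v in viewer.camera_info(c).items()})
    for n in ('rack','chart','vial_amber','vial_clear','beaker','wash_bottle'):
        try: print(n,[(np.round(r['at'],3).tolist(),round(r['score'],2)) for r in search_frame(c,n)])
        except Exception as e: print(n,e)
    for n in ('rack','rack_corner','chart_corner','chart'):
        try: print('tip',n,[(np.round(r['at'],3).tolist(),round(r['score'],2)) for r in tip_of(c,n)])
        except Exception as e: print(n,e)
s=env.sense();print(s['t'],s['tcp_rot'],s['gripper_width'])
E
```

```text
pics
top {'intrinsics': [[511.249, 0.0, 272.28], [0.0, 511.249, 204.042], [0.0, 0.0, 1.0]], 'eye': [0.478, 0.06, 1.128], 'rotation': [[0.003, 0.992, -0.123], [-1.0, 0.003, -0.004], [-0.003, 0.123, 0.992]]}
rack [([0.379, -0.034, 0.02], 0.84), ([0.614, -0.239, 0.035], 0.73), ([0.53, -0.001, 0.03], 0.65)]
chart [([0.634, 0.107, 0.002], 0.95)]
vial_amber [([0.512, -0.164, 0.053], 0.48)]
vial_clear [([0.492, 0.201, 0.051], 0.49)]
beaker [([0.783, -0.119, 0.036], 0.96)]
wash_bottle [([0.661, 0.289, 0.101], 0.71)]
tip rack [([0.615, -0.246, 0.006], 0.95), ([0.379, -0.029, 0.0], 0.93), ([0.531, 0.0, -0.0], 0.76), ([0.495, 0.203, -0.002], 0.64)]
tip rack_corner [([0.328, -0.05, 0.0], 0.84), ([0.699, -0.229, 0.001], 0.64)]
tip chart_corner [([0.584, 0.178, 0.004], 0.59)]
tip chart [([0.601, 0.095, -0.005], 0.72)]
side {'intrinsics': [[392.66, 0.0, 276.268], [0.0, 392.66, 207.865], [0.0, 0.0, 1.0]], 'eye': [0.143, -0.389, 0.419], 'rotation': [[0.707, 0.364, -0.607], [-0.707, 0.382, -0.594], [0.016, 0.849, 0.527]]}
rack [([0.367, -0.049, 0.024], 0.96), ([0.588, -0.262, 0.034], 0.75), ([0.521, -
[... 431 characters left out ...]
.004], 0.85), ([0.553, 0.071, -0.001], 0.78)]
tip chart_corner [([0.584, 0.174, -0.001], 0.91)]
tip chart [([0.599, 0.095, -0.001], 0.6), ([0.772, -0.114, -0.001], 0.51)]
wrist {'intrinsics': [[333.125, 0.0, 280.178], [0.0, 333.125, 208.862], [0.0, 0.0, 1.0]], 'T_tool_cam': [[-0.0, -0.967, -0.253, -0.07], [-0.0, 0.253, -0.967, -0.191], [1.0, -0.0, -0.0, -0.001], [0.0, 0.0, 0.0, 1.0]]}
rack []
chart []
vial_amber []
vial_clear []
beaker []
wash_bottle []
tip rack []
tip rack_corner []
tip chart_corner []
tip chart []
1.65 [[-9.68957996e-01 -2.08278136e-05  2.47225408e-01]
 [-2.47225405e-01 -9.07427461e-05 -9.68957992e-01]
 [ 4.26151888e-05 -9.99999996e-01  8.27767447e-05]] 0.09172446287395418
```

View pics/top0.png

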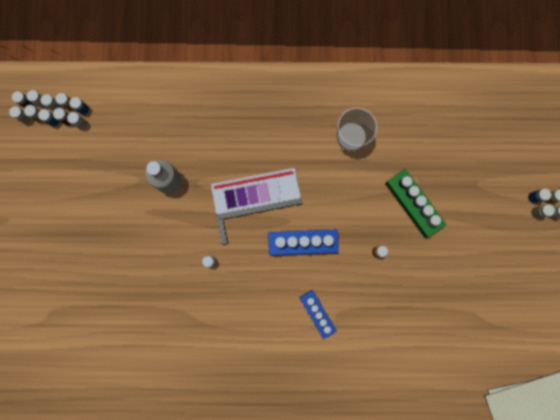

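View pics/side0.png

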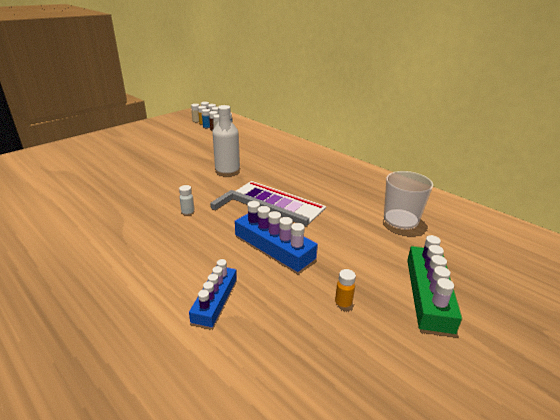

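The top view shows the large blue rack at (303,243), the chart at (256,193) with its end stop at (222,230), the clear vial at (208,262) and the amber vial at (381,251). The decoys are the green rack (415,203) and the small blue rack (318,314). Next I'll fit the rack and chart poses.

```bash
cat >> h.py <<'E'
def blue_pose(c,p,d,s=None,near=None):
    """top-face points of blue rack -> minAreaRect"""
    hsv=cv2.cvtColor(p,cv2.COLOR_RGB2HSV); m=(hsv[...,0]>105)&(hsv[...,0]<128)&(hsv[...,1]>170)&(hsv[...,2]>60)
    n,l,st,ce=cv2.connectedComponentsWithStats(m.astype(np.uint8))
    i=1+np.argmax(st[1:,4]); m=l==i
    P=cloud(c,d,s)[m]
    return m,P
E
python3 - <<'E'
from h import *
for c in ('top','side'):
    p,d,s=snap(c,c+'1.png')
    m,P=blue_pose(c,p,d)
    print(c,m.sum(),np.histogram(P[:,2],bins=np.arange(-.01,.08,.005)))
    T=P[(P[:,2]>.026)&(P[:,2]<.038)]
    print(cv2.minAreaRect(T[:,:2].astype(np.float32)*1000), T[:,2].mean())
    # contour at z=.032
    if c=='top':
        v,u=np.nonzero(m); Q=np.array([pix2z(c,a,b,.032)[:2] for a,b in zip(u,v)])
        print('plane',cv2.minAreaRect(Q.astype(np.float32)*1000))
    # chart: red line / grey
    C=cloud(c,d)
    b=(C[...,0]>.5)&(C[...,0]<.75)&(C[...,1]>-.02)&(C[...,1]<.23)
    hsv=cv2.cvtColor(p,cv2.COLOR_RGB2HSV)
    g=b&(hsv[...,1]<60)&(C[...,2]>.008)&(C[...,2]<.02)
    G=C[g]; print('grey',g.sum(),cv2.minAreaRect(G[:,:2].astype(np.float32)*1000),np.percentile(G[:,2],[10,50,90]))
    np.save(c+'_grey.npy',G)
p=cv2.imread('pics/top1.png'); cv2.imwrite('pics/crop1.png',cv2.resize(p[140:350,180:400],None,fx=3,fy=2.8,interpolation=cv2.INTER_CUBIC)[:600,:800])
E
```

```text
top 711 (array([  0,   0,   0,   0,   0,   0,   0, 184, 505,  19,   0,   0,   0,
         0,   0,   0,   0]), array([-0.01 , -0.005,  0.   ,  0.005,  0.01 ,  0.015,  0.02 ,  0.025,
        0.03 ,  0.035,  0.04 ,  0.045,  0.05 ,  0.055,  0.06 ,  0.065,
        0.07 ,  0.075]))
((531.660400390625, -2.2822418212890625), (45.40921401977539, 143.46005249023438), 2.007235050201416) 0.031232325190123887
plane ((531.629150390625, -1.96661376953125), (45.33600997924805, 142.874755859375), 2.034106969833374)
grey 605 ((593.9287109375, 98.2891845703125), (183.4409637451172, 203.4988250732422), 2.3773193359375) [0.0101933  0.01317693 0.01585386]
side 1806 (array([  0,   1, 129, 202, 178, 197, 194, 198, 697,   2,   0,   1,   0,
         0,   0,   0,   0]), array([-0.01 , -0.005,  0.   ,  0.005,  0.01 ,  0.015,  0.02 ,  0.025,
        0.03 ,  0.035,  0.04 ,  0.045,  0.05 ,  0.055,  0.06 ,  0.065,
        0.07 ,  0.075]))
((530.7611083984375, -3.8265228271484375), (48.800662994384766, 148.3917236328125), 2.6401264667510986) 0.03086290215272638
grey 536 ((600.6981201171875, 98.42543029785156), (61.926048278808594, 198.45574951171875), 28.161760330200195) [0.00978827 0.0131529  0.01432019]
```

View pics/crop1.png

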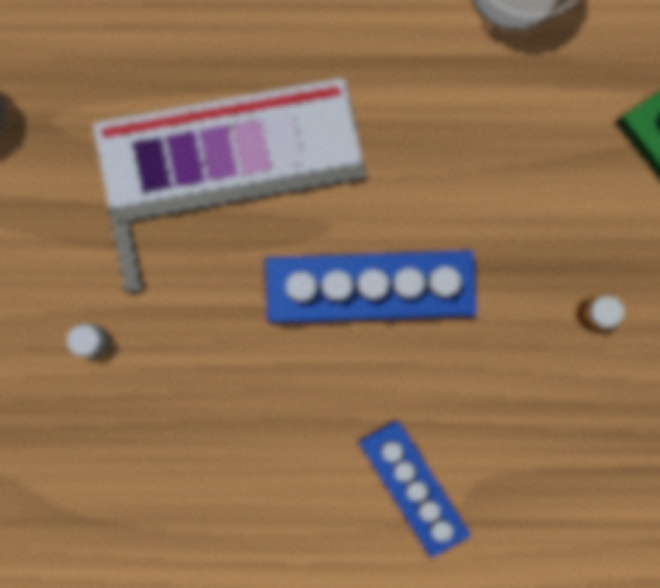

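```bash
cat > ch.py <<'E'
from h import *
from scipy.optimize import minimize
out={}
for c in ('top','side'):
    p,d,s=snap(c,'x.png')
    hsv=cv2.cvtColor(p,cv2.COLOR_RGB2HSV).astype(int)
    K,R,e,_=cam(c)
    def proj(P): 
        q=(np.asarray(P)-e)@R; return np.c_[K[0,2]+K[0,0]*q[:,0]/-q[:,2],K[1,2]-K[1,1]*q[:,1]/-q[:,2]]
    # sample on a world grid at z=.014: grey?
    g=np.arange(0,.20,.001)
    def tow(x,th): 
        R2=np.array([[np.cos(th),-np.sin(th)],[np.sin(th),np.cos(th)]]); return R2
    S=hsv[...,1].astype(np.float32); V=hsv[...,2].astype(np.float32)
    greyness=((S<70)&(V>60)&(V<165)).astype(np.float32)
    greyness=cv2.GaussianBlur(greyness,(0,0),0.7)
    # model samples on top faces (inside:+) and just outside border (-)
    def rect(x0,x1,y0,y1,n=1.0):
        X,Y=np.meshgrid(np.arange(x0+.5,x1,1),np.arange(y0+.5,y1,1)); return np.c_[X.ravel(),Y.ravel()]
    ins=np.r_[rect(0,12,-95,95),rect(-55,0,83,95)]/1e3
    allr=rect(-63,20,-103,103)/1e3
    isin=((allr[:,0]>0)&(allr[:,0]<.012)&(abs(allr[:,1])<.095))|((allr[:,0]>-.055)&(allr[:,0]<=0)&(allr[:,1]>.083)&(allr[:,1]<.095))
    def score(q):
        x,y,th=q; R2=tow(0,th); W=allr@R2.T+[x,y]
        uv=proj(np.c_[W,np.full(len(W),.014)]).astype(np.float32)
        v=cv2.remap(greyness,uv[:,:1],uv[:,1:],cv2.INTER_LINEAR)[:,0]
        return -(v[isin].sum()-v[~isin].sum())/isin.sum()
    best=None
    for th0 in (.1,.14,.18):
        r=minimize(score,[.6,.095,th0],method='Nelder-Mead',options=dict(initial_simplex=[[.6,.095,th0],[.61,.095,th0],[.6,.105,th0],[.6,.095,th0+.05]],maxiter=300))
        if best is None or r.fun<best.fun: best=r
    x,y,th=best.x; cc=np.array([x,y])+tow(0,th)@[0,.083]
    print(c,np.round(best.x,4),round(best.fun,3),'corner',np.round(cc,4))
    R2=tow(0,th); L=np.array([[0,-95],[0,83],[-55,83],[-55,95],[12,95],[12,-95]])/1e3@R2.T+[x,y]
    uv=proj(np.c_[L,np.full(6,.014)])
    im=cv2.resize(p[:,:,::-1],None,fx=4,fy=4,interpolation=cv2.INTER_CUBIC); cv2.polylines(im,[np.int32((uv+.5)*4)],True,(0,255,0),1)
    u0,v0=np.int32(uv.mean(0)*4)-[300,200]; cv2.imwrite(f'pics/fit_{c}.png',im[max(v0,0):v0+450,max(u0,0):u0+700])
E
python3 ch.py
```

```text
top [0.5999 0.0927 0.2044] -0.612 corner [0.5831 0.1739]
side [0.597  0.0882 0.1751] 0.717 corner [0.5826 0.1699]
```

View pics/fit_top.png

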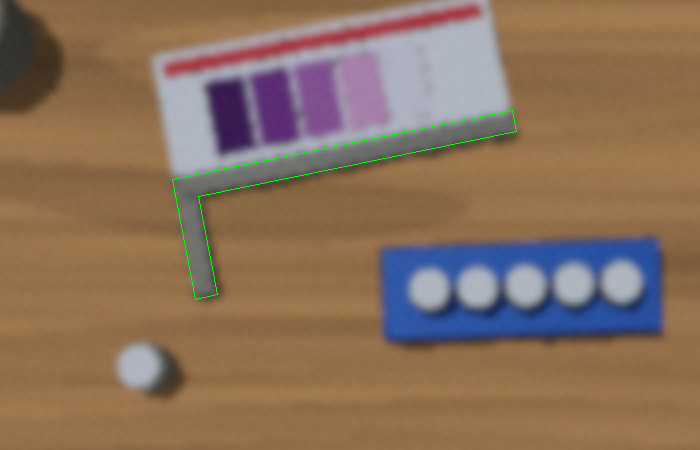

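View pics/fit_side.png

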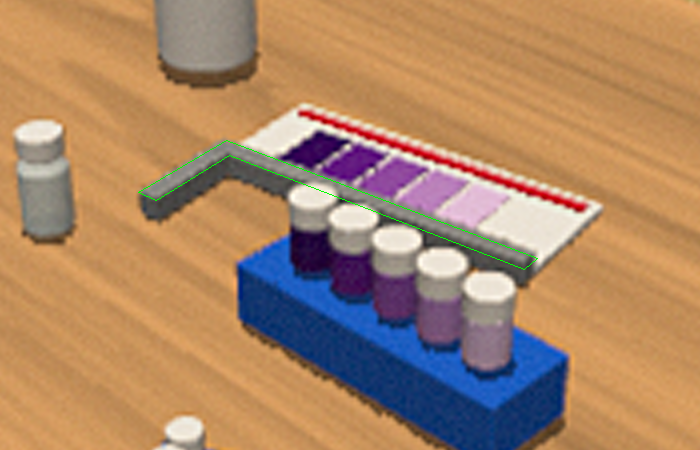

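Fit results: chart corner is about (0.583, 0.174) at yaw about 0.20, and the rack is at (0.531, -0.002) at yaw about 0.037.

1. Push the long side with the open fingers, using two contacts so it squares to the chart yaw, and stop short of the ledge.
2. Push the end with the fingers shut.
3. Make final seating pushes.

```bash
cat >> h.py <<'E'
CC=np.array([.5831,.1739]); TH=0.198
XC=np.array([np.cos(TH),np.sin(TH)]); YC=np.array([-np.sin(TH),np.cos(TH)])
def W(xc,yc,z): return np.r_[CC+xc*XC+yc*YC,z]   # coords relative to chart corner
def toC(p): q=np.asarray(p)[:2]-CC; return np.array([q@XC,q@YC])
def ori(zdir):
    z=np.r_[zdir,0.]; y=np.array([0,0,-1.]); return np.c_[np.cross(y,z),y,z]
RX=ori(-YC)
def st(m=''):
    s=env.sense(); print(m,'t',round(s['t'],2),'tcpC',np.round(toC(s['ee_pos'])*1e3,1),'z',round(s['ee_pos'][2],4),'F',np.round(s['wrist_force'],1),'q7',round(s['joint_positions'][6],2),'w',round(s['gripper_width'],3)); return s
def rackC(c='top',fn=None):
    p,d,s=snap(c,fn or 'tmp.png'); m,P=blue_pose(c,p,d)
    T=P[(P[:,2]>.026)&(P[:,2]<.038)]
    (x,y),(w,h),a=cv2.minAreaRect(T[:,:2].astype(np.float32)*1000)
    if w>h: a-=90
    a=(a+90)%180-90
    print(c,'rack centre C',np.round(toC([x/1e3,y/1e3])*1e3,1),'yaw rel',round(np.radians(a)-TH,3),'size',round(w),round(h))
E
python3 - <<'E'
from h import *
st()
print(solver.inverse_kinematics(W(-.152,-.165,.2),RX))
for sgn in (1,-1): print(sgn,solver.inverse_kinematics(W(-.03,-.28,.2),ori(sgn*XC)))
env.reach(W(-.152,-.165,.15),RX); st('above')
env.movel(W(-.152,-.165,.012),rate=.12); st('down')
p,d,s=snap('side','s2.png')
E
```

```text
t 1.85 tcpC [-572.3 -704.9] z 0.194 F [ 0.4 -0.6  0.5] q7 -0.06 w 0.092
[ 0.53726871  0.21369885 -0.63706006  1.99579842  0.15264075  0.97851578
 -1.54729353]
1 [ 0.61182877  0.50725178 -0.67624378  1.64542457  0.34598332  1.11186782
  0.03979564]
-1 [ 0.19130466  0.41218577 -0.0950396   1.67484941  0.04367623  1.05662384
 -2.86090079]
above t 4.28 tcpC [-152.  -165.8] z 0.15 F [0.3 0.5 0.5] q7 -1.6 w 0.092
down t 5.58 tcpC [-151.4 -165.1] z 0.0126 F [0.5 0.2 0.7] q7 -1.78 w 0.092
```

View pics/s2.png

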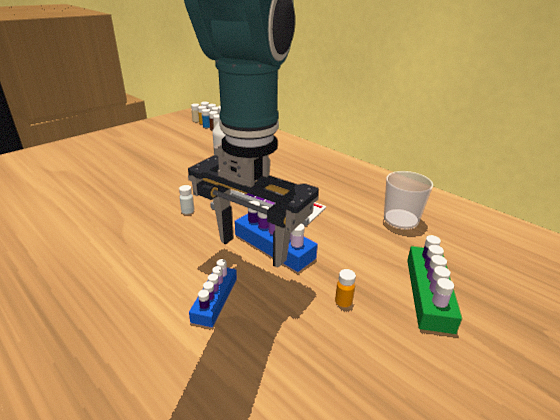

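The fingers straddle the rack's near face, at about (226,240) and (280,262), with nothing in the way. I'll push now.

```bash
python3 - <<'E'
from h import *
env.movel(W(-.11,-.165,.012),rate=.06); st('p1')
env.movel(W(-.078,-.165,.012),rate=.06); st('p2')
env.movel(W(-.095,-.165,.012),rate=.1); st('back')
env.movel(W(-.095,-.165,.12),rate=.2); st('up')
rackC('side','s3.png'); rackC('top','t3.png')
E
```

```text
p1 t 6.48 tcpC [-111.2 -165.1] z 0.012 F [-5.7 -0.3  6.7] q7 -1.79 w 0.092
p2 t 7.17 tcpC [ -78.4 -165.3] z 0.0118 F [-3.8 -2.4  5.3] q7 -1.79 w 0.092
back t 7.48 tcpC [ -94.7 -164.8] z 0.0119 F [ 0.8 -0.3 -0.9] q7 -1.79 w 0.092
up t 8.18 tcpC [ -95.4 -165.1] z 0.1193 F [-1.3  1.1 -0.2] q7 -1.68 w 0.092
side rack centre C [ -58.8 -163.8] yaw rel -0.024 size 48 148
top rack centre C [-605.9  -55.8] yaw rel -0.198 size 0 0
```

View pics/s3.png

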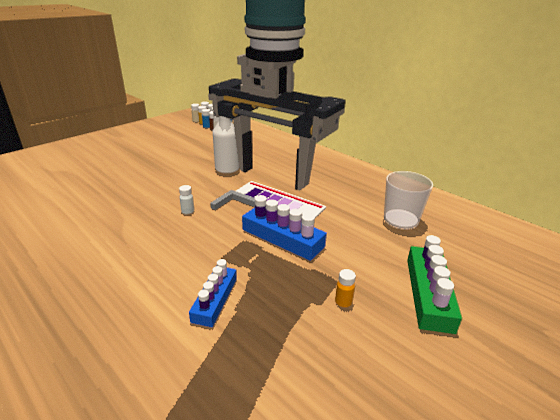

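View pics/t3.png

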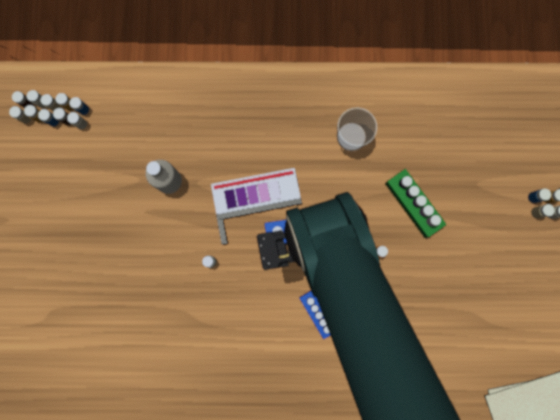

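```bash
python3 - <<'E'
from h import *
effector.grasp(10)
env.reach(W(-.055,-.272,.12),ori(XC)); st('pre')
rackC('side','s4.png'); rackC('top','t4.png')
p,d,s=snap('side','tmp.png'); m,P=blue_pose('side',p,d)
T=P[(P[:,2]>.026)&(P[:,2]<.038)]; C=np.array([toC(q) for q in T]); print(np.percentile(C,[1,50,99],axis=0)*1e3)
p=cv2.imread('pics/t4.png'); cv2.imwrite('pics/t4c.png',cv2.resize(p[140:320,160:400],None,fx=3.2,fy=3.2,interpolation=cv2.INTER_CUBIC))
E
```

```text
pre t 11.0 tcpC [ -55.1 -271.6] z 0.12 F [ 0.1  1.1 -0.3] q7 -0.13 w 0.0
side rack centre C [ -58.2 -163.1] yaw rel -0.028 size 48 150
top rack centre C [ -57.  -161.4] yaw rel -0.049 size 45 143
[[ -83.28350337 -237.25624276]
 [ -72.90475844 -179.20652906]
 [ -38.67107894  -90.38733212]]
```

View pics/s4.png

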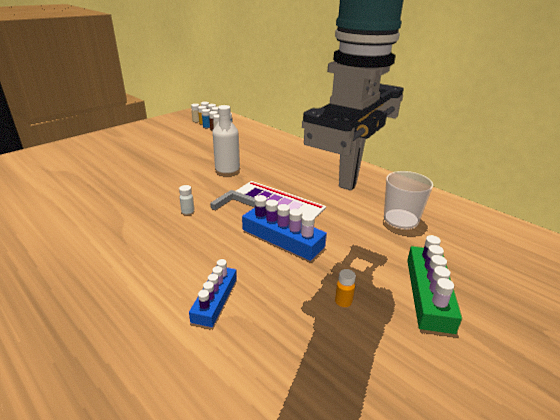

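View pics/t4c.png

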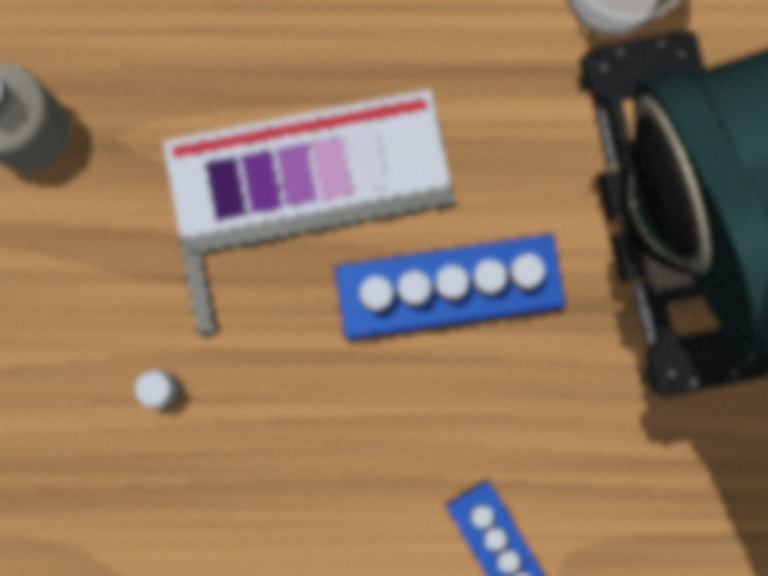

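The rack now sits about 28–31 mm short of the ledge with its yaw nearly matched to the chart. The real contact plane is somewhat behind where I assumed. Next is the end push with the fingers shut, with an image taken while in contact.

```bash
python3 - <<'E'
from h import *
env.movel(W(-.056,-.272,.012),rate=.14); st('down')
env.movel(W(-.056,-.22,.012),rate=.08); st('p')
rackC('side','s5.png'); rackC('top','t5.png')
p=cv2.imread('pics/t5.png'); a=cv2.resize(p[140:320,160:400],None,fx=2,fy=2,interpolation=cv2.INTER_CUBIC)
b=cv2.resize(cv2.imread('pics/s5.png')[150:300,170:370],(480,360)); cv2.imwrite('pics/c5.png',np.vstack([a,b])[:600] if 0 else np.hstack([a,b])[:, :800] if 0 else cv2.resize(np.hstack([a,b]),(800,300)))
E
```

```text
down t 12.07 tcpC [ -55.2 -272. ] z 0.0127 F [ 0.8 -0.  -0.3] q7 -0.23 w 0.001
p t 12.88 tcpC [ -56.  -219.6] z 0.0119 F [ 0.  -0.9  0.3] q7 -0.32 w 0.001
side rack centre C [ -68.9 -149.5] yaw rel -0.1 size 30 147
top rack centre C [ -56.3 -137.5] yaw rel -0.051 size 45 122
```

View pics/c5.png

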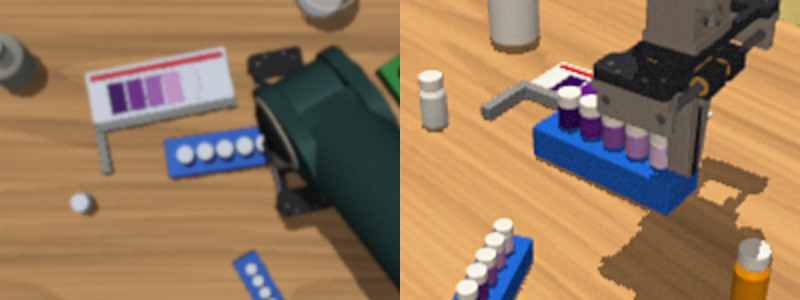

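```bash
python3 - <<'E'
import cv2
p=cv2.imread('pics/s5.png'); cv2.imwrite('pics/c6.png',cv2.resize(p[170:280,220:360],None,fx=5,fy=5,interpolation=cv2.INTER_CUBIC))
E
```

```text
(no output)
```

View pics/c6.png

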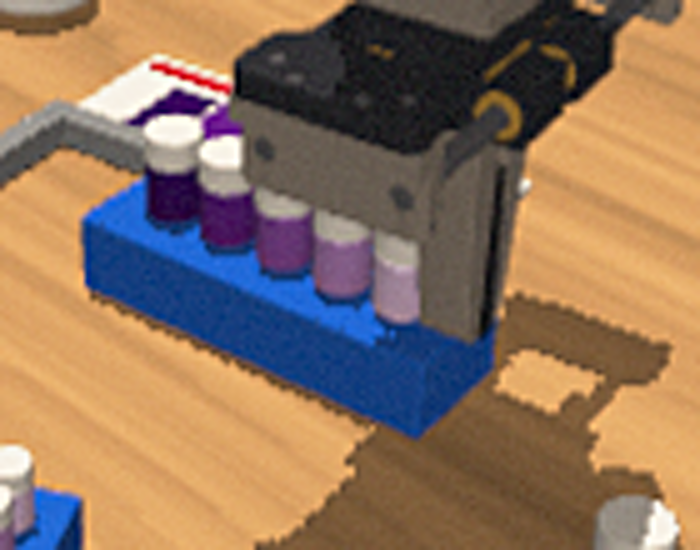

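The zoom shows the finger tip standing above the block, pushing on the last vial. So the tips are higher than the reported TCP implies. I'll check the true tip height against the images.

```bash
python3 - <<'E'
from h import *
K,R,e,_=cam('side')
for nm,P in (('s4',W(-.0551,-.2716,.12)),('s5',W(-.056,-.2196,.0119))):
    q=(P-e)@R; print(nm,K[0,2]+K[0,0]*q[0]/-q[2],K[1,2]-K[1,1]*q[1]/-q[2])
# depth tip now
p,d,s=snap('side','tmp.png'); C=cloud('side',d)
hs=cv2.cvtColor(p,cv2.COLOR_RGB2HSV)
T=s['ee_pos']; near=(np.linalg.norm(C[...,:2]-T[:2],axis=-1)<.03)&(hs[...,1]<90)
print(s['ee_pos'],np.percentile(C[near][:,2],[1,5,20,50]))
Q=C[near]; Q=Q[Q[:,2]<.06]
L=np.array([toC(x) for x in Q]); print(len(Q),np.percentile(L,[2,50,98],axis=0)*1e3)
E
```

```text
s4 345.0720226807806 197.7265257699102
s5 310.3624425926925 243.42849782956355
[ 0.57145231 -0.05263908  0.01190762] [0.00088981 0.03630895 0.05161117 0.08953261]
344 [[ -71.87836108 -230.76594731]
 [ -66.85136261 -217.5944089 ]
 [ -46.9140842  -193.15127703]]
```

```bash
python3 - <<'E'
from h import *
env.movel(W(-.056,-.275,.012),rate=.15); st('back')
p,d,s=snap('side','s7.png'); C=cloud('side',d)
T=s['ee_pos']; near=(np.linalg.norm(C[...,:2]-T[:2],axis=-1)<.03)&(C[...,2]>.012)
print(np.percentile(C[near][:,2],[0.5,2,5,20]))
rackC('side'); rackC('top')
cv2.imwrite('pics/c7.png',cv2.resize(p[150:300,230:430,::-1],None,fx=4,fy=4,interpolation=cv2.INTER_CUBIC))
K,R,e,_=cam('side')
for z in (.0,.012,.02,.03,.035): 
    q=(np.r_[T[:2],z]-e)@R; print(z,4*(K[0,2]+K[0,0]*q[0]/-q[2]-230),4*(K[1,2]-K[1,1]*q[1]/-q[2]-150))
E
```

```text
back t 13.54 tcpC [ -56.2 -274.5] z 0.0119 F [ 0.3  0.7 -0.4] q7 -0.22 w 0.0
[0.03384277 0.03792917 0.04156915 0.06346429]
side rack centre C [ -57.3 -149.8] yaw rel -0.051 size 48 148
top rack centre C [ -56.8 -148.2] yaw rel -0.054 size 45 143
0.0 434.2914998120327 442.3231282388049
0.012 437.18886821881597 419.70642927697475
0.02 439.15205198912486 404.38192437940165
0.03 441.6424669830126 384.94188145116254
0.035 442.9031450563216 375.10109751596883
```

View pics/c7.png

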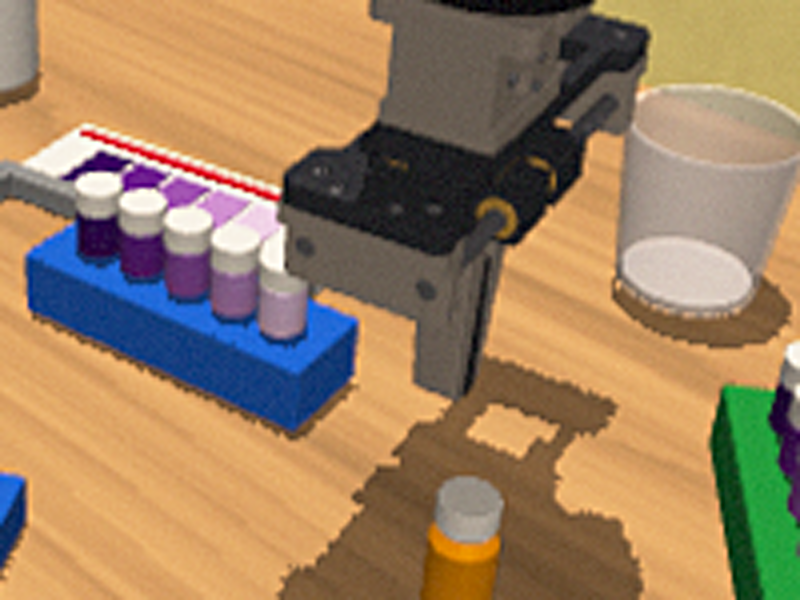

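```bash
python3 - <<'E'
from h import *
for c in ('side','wrist'):
    p,d,s=snap(c,c+'8.png')
    C=cloud(c,d,s); R=np.array(s['tcp_rot']); Q=(C-np.array(s['ee_pos']))@R
    ok=(d>0)&(C[...,2]>.02)&(abs(Q[...,0])<.13)&(abs(Q[...,2])<.13)&(C[...,0]>.4)
    if c=='wrist': 
        print('wrist pts',ok.sum())
    for h0 in range(-10,-130,-8):
        m=ok&(Q[...,1]*1e3<h0)&(Q[...,1]*1e3>h0-8)
        if m.sum()>5: print(c,'y',h0,m.sum(),'x',np.percentile(Q[m][:,0],[2,98]).round(3),'z',np.percentile(Q[m][:,2],[2,98]).round(3))
E
```

```text
side y -10 368 x [-0.125  0.127] z [-0.091  0.059]
side y -18 985 x [-0.125  0.128] z [-0.091  0.066]
side y -26 280 x [-0.125  0.126] z [-0.09   0.047]
side y -34 408 x [-0.124  0.124] z [-0.09   0.046]
side y -42 236 x [-0.126  0.128] z [-0.015  0.047]
side y -50 338 x [-0.127  0.129] z [-0.016  0.061]
side y -58 45 x [0.006 0.012] z [-0.016  0.014]
side y -66 40 x [0.008 0.012] z [-0.017  0.015]
side y -74 43 x [0.008 0.012] z [-0.018  0.016]
side y -82 39 x [0.009 0.012] z [-0.019  0.012]
side y -90 11 x [0.01  0.012] z [-0.019 -0.005]
side y -106 183 x [-0.027  0.032] z [-0.087  0.081]
side y -114 354 x [-0.027  0.032] z [-0.087  0.081]
side y -122 471 x [-0.026  0.032] z [-0.087  0.08 ]
wrist pts 73971
wrist y -10 125 x [-0.12   0.035] z [-0.088  0.024]
wrist y -18 11000 x [-0.125 -0.011] z [-0.027  0.023]
wrist y -26 437 x [-0.122 -0.01 ] z [-0.013  0.011]
wrist y -34 855 x [-0.12   0.054] z [-0.089  0.011]
wrist y -42 718 x [-0.118  0.005] z [-0.014  0.012]
wrist y -50 5542 x [-0.111 -0.011] z [-0.012  0.008]
wrist y -58 556 x [-0.012 -0.011] z [-0.016  0.014]
wrist y -66 719 x [-0.012 -0.011] z [-0.017  0.015]
wrist y -74 316 x [-0.012 -0.011] z [-0.007  0.005]
wrist y -82 581 x [-0.012 -0.003] z [-0.006  0.004]
wrist y -90 68 x [-0.013  0.01 ] z [-0.005  0.003]
wrist y -98 65 x [-0.001  0.01 ] z [-0.005  0.003]
wrist y -106 920 x [-0.032  0.006] z [-0.081  0.078]
wrist y -114 3664 x [-0.033 -0.008] z [-0.043  0.034]
wrist y -122 15555 x [-0.033 -0.021] z [-0.062  0.06 ]
```

View pics/wrist8.png

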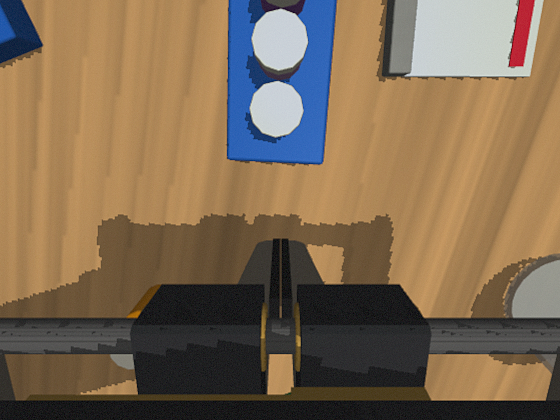

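The finger tips actually end about 20 mm behind the reported TCP, with half-width 12 mm and the body bottom about 104 mm behind it. So I'll run the TCP at z about -0.006, which puts the tips about 14 mm up and still keeps the body clear of the caps.

```bash
python3 - <<'E'
from h import *
env.movel(W(-.056,-.275,-.006),rate=.06); s=st('lower')
p,d,s=snap('side','s9.png'); C=cloud('side',d)
Q=(C-np.array(s['ee_pos']))@np.array(s['tcp_rot'])
near=(abs(Q[...,0])<.016)&(abs(Q[...,2])<.022)&(C[...,2]>.004)
print(np.percentile(C[near][:,2],[0.5,2,5,20]))
env.movel(W(-.056,-.21,-.006),rate=.07); st('p')   # front face at -.198
rackC('side','s10.png')
cv2.imwrite('pics/c10.png',cv2.resize(cv2.imread('pics/s10.png')[150:300,200:400],None,fx=4,fy=4,interpolation=cv2.INTER_CUBIC))
E
```

```text
lower t 14.24 tcpC [ -56.4 -274.7] z -0.0066 F [ 0.  -0.9 -0.6] q7 -0.24 w 0.001
[0.01459409 0.01739206 0.02023625 0.03073337]
p t 15.37 tcpC [ -56.  -209.5] z -0.0061 F [-0.3  1.2  0.3] q7 -0.36 w 0.0
side rack centre C [ -66.6 -125.6] yaw rel -0.037 size 31 149
```

View pics/c10.png

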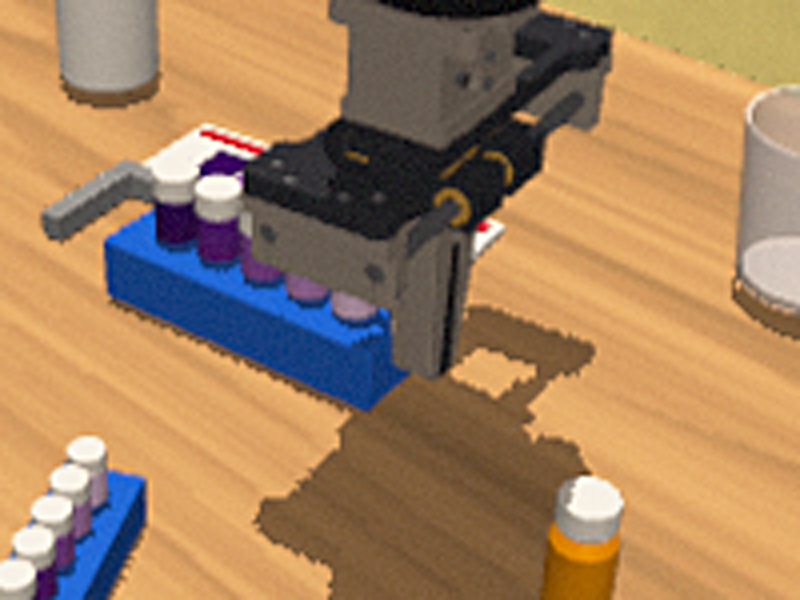

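```bash
python3 - <<'E'
from h import *
env.movel(W(-.056,-.172,-.006),rate=.07); st('p')
env.movel(W(-.056,-.190,-.006),rate=.15)
env.movel(W(-.056,-.190,.10),rate=.25); st('up')
effector.release()
env.reach(W(-.122,-.088,.10),RX); st('pre')
rackC('side','s11.png')
rackC('top','t11.png')
E
```

```text
p t 16.11 tcpC [ -55.8 -171.2] z -0.0059 F [ 0.1 -0.5 -0.2] q7 -0.43 w 0.001
up t 16.95 tcpC [ -56.3 -189.8] z 0.1001 F [ 0.9  0.6 -0. ] q7 -0.29 w 0.0
pre t 19.7 tcpC [-121.8  -88.1] z 0.1 F [0.  0.1 0.1] q7 -1.83 w 0.092
side rack centre C [-58.1 -86.2] yaw rel -0.019 size 52 149
top rack centre C [-41.6 -63.2] yaw rel 0.189 size 28 106
```

View pics/s11.png

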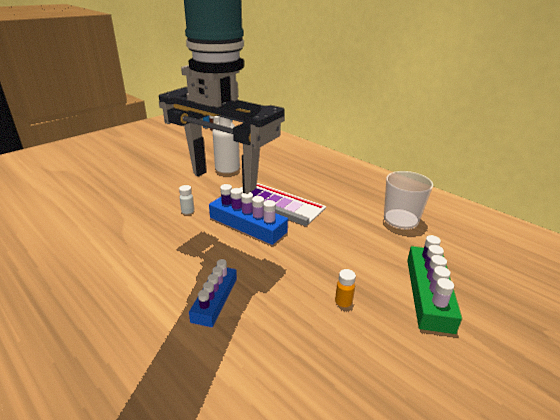

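```bash
python3 - <<'E'
from h import *
env.movel(W(-.122,-.088,-.006),rate=.15); st('down')
env.movel(W(-.075,-.088,-.006),rate=.07); st('p')
for x in (-.070,-.067,-.064,-.062,-.060,-.058):
    env.movel(W(x,-.088,-.006),rate=.04); env.pause(.1); s=st('p')
    if np.hypot(*s['wrist_force'][:2])>8: break
rackC('side','s12.png')
cv2.imwrite('pics/c12.png',cv2.resize(cv2.imread('pics/s12.png')[130:280,150:350],None,fx=4,fy=4,interpolation=cv2.INTER_CUBIC))
E
```

```text
down t 20.66 tcpC [-121.4  -87.9] z -0.0055 F [ 0.7  0.1 -0.7] q7 -1.96 w 0.092
p t 21.48 tcpC [-75.3 -88.2] z -0.0061 F [-3.5 -1.4  2.8] q7 -1.94 w 0.092
p t 21.86 tcpC [-69.6 -88. ] z -0.0061 F [-0.4 -0.5 -1.6] q7 -1.94 w 0.092
p t 22.21 tcpC [-67. -88.] z -0.0061 F [-2.5 -0.1 -1.7] q7 -1.94 w 0.092
p t 22.56 tcpC [-63.7 -88. ] z -0.006 F [-1.6  0.  -1.3] q7 -1.94 w 0.092
p t 22.91 tcpC [-61.9 -88. ] z -0.006 F [-1.7  0.2 -0.5] q7 -1.94 w 0.092
p t 23.26 tcpC [-59.8 -88. ] z -0.006 F [-2.2  0.3 -1.4] q7 -1.94 w 0.092
p t 23.61 tcpC [-58.7 -88. ] z -0.006 F [-4.7 -1.1  1.1] q7 -1.94 w 0.092
side rack centre C [-272.3 -175.1] yaw rel 0.738 size 0 13
```

View pics/c12.png

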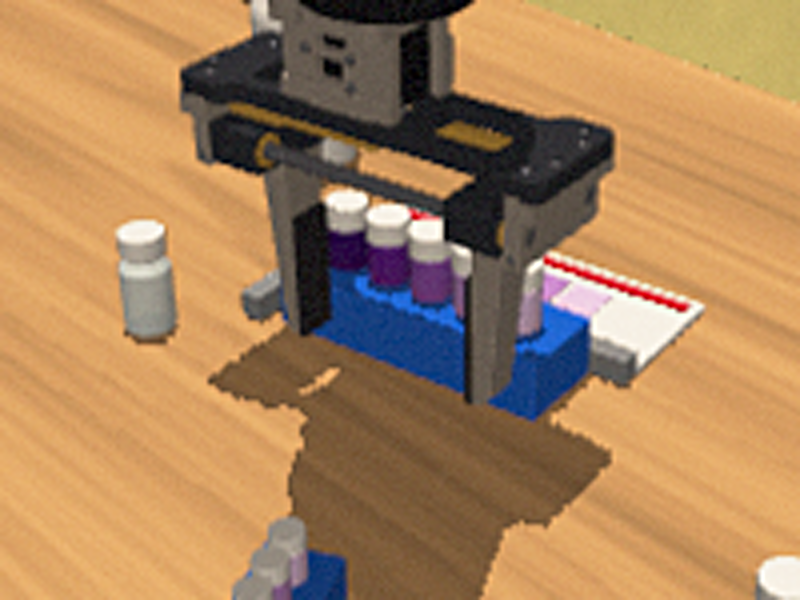

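```bash
python3 - <<'E'
from h import *
for x in (-.056,-.054,-.052,-.050):
    env.movel(W(x,-.088,-.006),rate=.04); env.pause(.1); s=st('p')
    if np.hypot(*s['wrist_force'][:2])>11: break
env.movel(W(-.08,-.088,-.006),rate=.15)
env.movel(W(-.08,-.088,.10),rate=.25); st('up')
rackC('side','s13.png')
effector.grasp(10)
env.reach(W(-.029,-.205,.10),ori(XC)); st('pre')
rackC('side','s14.png'); rackC('top','t14.png')
cv2.imwrite('pics/c14.png',cv2.resize(cv2.imread('pics/t14.png')[160:270,190:330],None,fx=5,fy=5,interpolation=cv2.INTER_CUBIC))
E
```

```text
p t 24.01 tcpC [-58.8 -88.1] z -0.0061 F [-10.3  -2.    8.5] q7 -1.94 w 0.092
p t 24.36 tcpC [-58.9 -88.1] z -0.0062 F [-14.4  -1.9  12.2] q7 -1.94 w 0.092
up t 25.26 tcpC [-79.  -88.3] z 0.1003 F [ 0.5  0.5 -1.3] q7 -1.84 w 0.092
side rack centre C [-26.7 -85.2] yaw rel 0.01 size 46 149
pre t 28.05 tcpC [ -29.1 -204.6] z 0.1 F [-0.2  0.6 -0.2] q7 -0.27 w 0.0
side rack centre C [-30.3 -85.4] yaw rel 0.063 size 47 150
top rack centre C [-25.6 -84.4] yaw rel 0.009 size 47 143
```

View pics/c14.png

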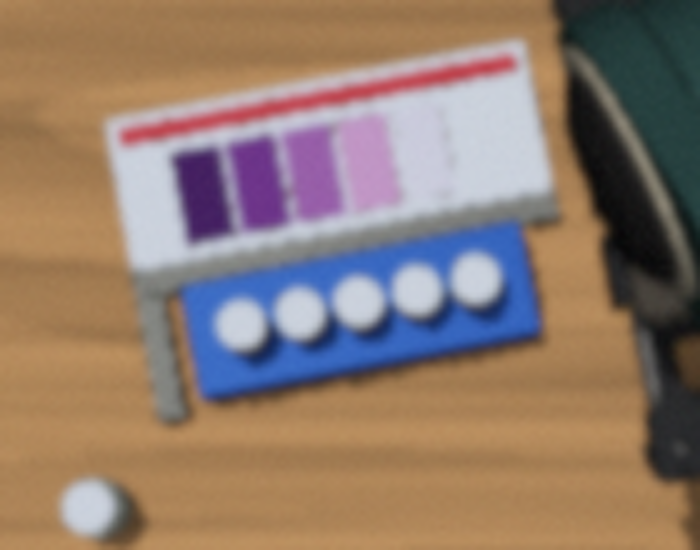

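View pics/s14.png

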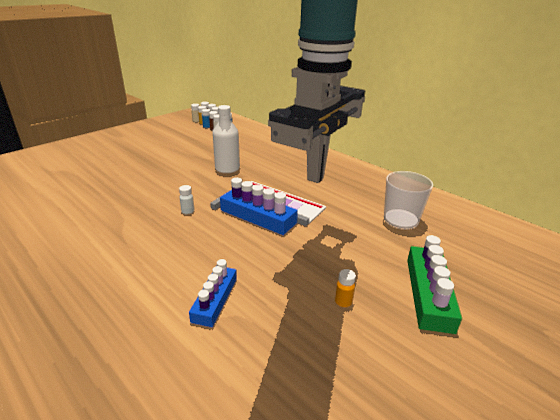

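The rack's long side is against the ledge, with about 9–10 mm left to the stop. Now the final end push.

```bash
python3 - <<'E'
from h import *
env.movel(W(-.028,-.190,.10),rate=.2)
env.movel(W(-.028,-.190,-.006),rate=.15); st('down')
env.movel(W(-.028,-.168,-.006),rate=.07); st('p')
for y in (-.164,-.161,-.159,-.157,-.155,-.153,-.151):
    env.movel(W(-.028,y,-.006),rate=.04); env.pause(.1); s=st('p')
    if np.hypot(*s['wrist_force'][:2])>11: break
env.movel(W(-.028,-.185,-.006),rate=.15)
env.movel(W(-.028,-.185,.10),rate=.25)
rackC('side','s15.png'); rackC('top','t15.png'); st()
cv2.imwrite('pics/c15.png',cv2.resize(cv2.imread('pics/t15.png')[160:270,190:330],None,fx=5,fy=5,interpolation=cv2.INTER_CUBIC))
cv2.imwrite('pics/d15.png',cv2.resize(cv2.imread('pics/s15.png')[150:270,170:350],None,fx=4,fy=4,interpolation=cv2.INTER_CUBIC))
E
```

```text
down t 29.26 tcpC [ -27.3 -189.9] z -0.0053 F [ 0.2  0.2 -0.8] q7 -0.39 w 0.0
p t 29.73 tcpC [ -27.8 -167.2] z -0.0057 F [ 0.7 -0.6 -0.1] q7 -0.43 w 0.0
p t 30.07 tcpC [ -28.  -163.9] z -0.006 F [-0.4 -1.   0.4] q7 -0.44 w 0.001
p t 30.43 tcpC [ -28.  -161.5] z -0.006 F [ 0.9 -2.7  0.5] q7 -0.45 w 0.001
p t 30.77 tcpC [ -28.  -159.4] z -0.006 F [ 1.  -3.7  0.2] q7 -0.45 w 0.0
p t 31.12 tcpC [ -28.  -159.4] z -0.006 F [ 1.8 -7.4  0.4] q7 -0.45 w 0.001
p t 31.48 tcpC [ -28.  -159.3] z -0.006 F [  1.6 -10.4   0.5] q7 -0.46 w 0.001
p t 31.82 tcpC [ -28.  -159.4] z -0.006 F [  3.1 -12.9   0.7] q7 -0.46 w 0.001
side rack centre C [-26.  -76.7] yaw rel 0.004 size 48 149
top rack centre C [-25.7 -75. ] yaw rel 0.001 size 46 144
 t 32.87 tcpC [ -29.1 -184.3] z 0.0986 F [0.5 0.3 0.2] q7 -0.31 w 0.0
```

View pics/c15.png

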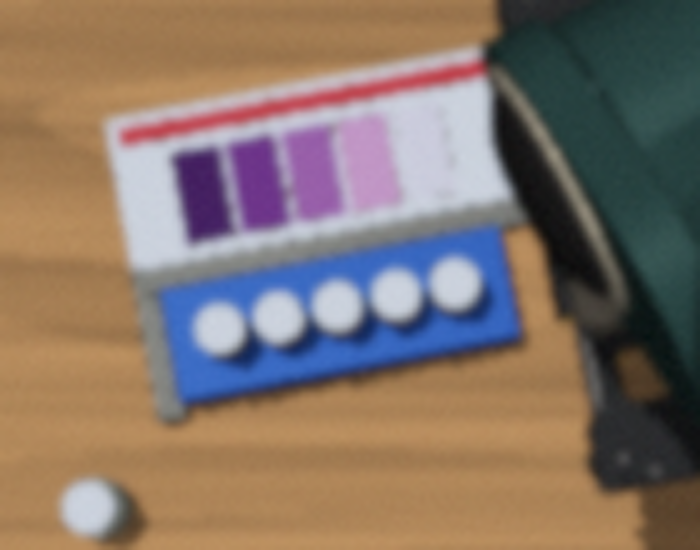

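View pics/d15.png

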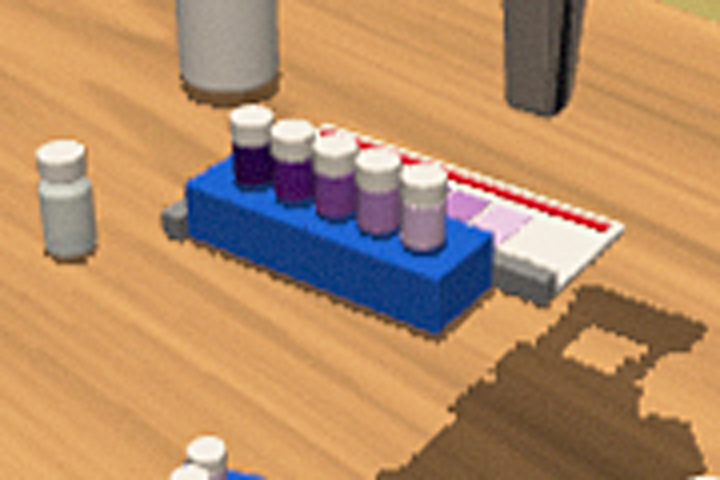

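In both views the rack sits flush to the ledge and the stop, and the fingers are clear above. The clear vial, beaker and wash bottle look unmoved. Handing in.

```bash
python3 - <<'E'
from h import *
for c in ('top','side'):
    viewer.read_camera(c)
    for n in ('vial_amber','vial_clear','beaker','wash_bottle'):
        print(c,n,[(np.round(r['at'],3).tolist(),round(r['score'],2)) for r in search_frame(c,n)][:2])
workorder.finish_job(); st('end')
E
```

```text
top vial_amber []
top vial_clear [([0.491, 0.198, 0.05], 0.7)]
top beaker [([0.787, -0.12, 0.036], 0.75), ([0.635, 0.117, 0.002], 0.68)]
top wash_bottle [([0.663, 0.288, 0.104], 0.87)]
side vial_amber [([0.503, -0.17, 0.036], 0.64), ([0.49, 0.188, 0.026], 0.17)]
side vial_clear [([0.489, 0.19, 0.029], 0.57)]
side beaker [([0.751, -0.122, 0.06], 0.85), ([0.656, 0.283, 0.073], 0.74)]
side wash_bottle [([0.653, 0.284, 0.071], 0.71)]
the job is handed in; nothing more can be done
the job is handed in; nothing more can be done
```

The rack is home in the chart's corner and the job was handed in at about 33–34 s of the 48 s allowed. No verdict is reported. I squared it with the open fingers on its long side and pushed its end with the fingers shut. I then seated it against the ledge at about 14 N sideways (12 N upward at the same time) and against the end stop at about 13 N.

- **Final rack pose:** in the chart frame, with the corner as origin, the top camera put its centre at (-25.7, -75.0) mm and yaw +0.001 rad. The side camera gave (-26.0, -76.7) mm and +0.004 rad. The target is (-25, -75) mm and 0. Both pictures show no gap at the ledge or the stop.
- **Other objects:** the vials, beaker and wash bottle were found within about 5 mm of their first readings, which is near the detector's noise. The top camera could not find the amber vial at the end, so only the side camera confirms it.
- **Finger height:** the finger tips end about 20 mm short of the reported TCP. The first side push and the start of the first end push therefore bore on the vials, above the block, instead of on its side. The rack did not visibly tip or lift, and I then lowered the fingers.
- **Chart yaw:** the two cameras disagreed at first, 0.204 rad from the top and 0.175 rad from the side. I used 0.198 rad, and the ledge and stop set the final alignment. The yaw figures above are relative to that value.

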